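Screw the coffee canister airtight with its square lid in line

TASK

The square wooden lid of the coffee canister in front is only loosely started on its thread, and nobody can see how worn the seal inside is. Screw it down (clockwise from above) until you clearly feel the seal bite, carry on to the very next place where the lid's four sides are in line with the canister's, and go no further, so that the seal is tight but not crushed and no corner sticks out. Then shut the vent by gently pushing the red button on the lid down as far as it goes, and leave the things around alone.

Things in the scene. Friction and masses are not known exactly. Their poses are not given: they have to be found in the camera images.
- canister: square steel coffee canister, 104x104 mm, 146 mm high, with a round neck, held fast in a dark wooden holder (132x132 mm) fixed to the counter. Origin: centre of the holder's underside; z up along the lid's axis; x and y square to its sides. A closed twin, 212 mm high, stands behind it to the right
- lid: square wooden screw lid, 104x104x16 mm, with a black ribbed round grip 52 mm in diameter on top, 16 to 60 mm above its lower edge. Origin: on the axis at its lower edge; z up, x and y square to its sides. Clockwise from above it sinks 5 mm a turn, against a drag of 0.06 N m, and stays where it is left. There is no hard stop; all four sides are alike, so it is in line every quarter turn
- grip (a point): the lid's black round grip (52 mm diameter, 44 mm high), on the axis, 30 mm above the wood and 14 mm below the grip's top: grasp here, from above, at any yaw. The wooden plate below it is wider (104x104 mm)
- lid_corner (a point): upper corner of the wooden lid, 71 mm from the axis, level with the wood's top face, 30 mm below the grip point
- seal: silicone ring hidden inside the lid, worn by 0 to 4 mm, which its pose does not tell. It bites 0.3 to 6.3 rad of turning after the start; from there the torque read between turns rises by about 0.12 N m per rad above the drag (more while turning) and the force on the seal by about 6.5 N per rad. The bite is clear once the torque is up by 0.08 N m. Tight from 2.5 N on, overtightened above 21 N, crushed at 27 N
- vent_button: red push button, 19 mm in diameter, in the middle of the grip's top; it stands 8 mm proud of it, slides straight down 6 mm against about 6 N to a firm stop, still 2 mm proud, and stays where it is pushed. It breaks at 30 N. Origin: on its axis, 8 mm below its upper face
- button_top (a point): centre of the red button's upper face, 68 mm above the lid's lower edge while up, 62 mm when fully down
- milk_jug: loose steel milk jug, 78x113x92 mm, a bystander; origin at the centre of its underside
- saucer: loose white saucer, 118 mm diameter, 16 mm high, a bystander; origin at the centre of its underside
- lid_stack: loose stack of black cup lids, 88 mm diameter, 44 mm high, a bystander; origin at the centre of its underside
- call_bell: loose brass-coloured counter bell, 82 mm diameter, 60 mm high, a bystander; origin at the centre of its underside
- scoop: loose steel dosing scoop, 44x120x30 mm, a bystander; origin at the centre of its underside

How it is judged (in metres and radians):
On the way, in this order (a step that is already met when the one before it is completed fails the run):
1. the lid is pressed on its seal and its sides are in line with the canister's (contact force between lid and seal above 2.5 N and (angle between the x axis of lid and the x axis of canister, either way round below 0.12 rad or angle between the x axis of lid and the y axis of canister, either way round below 0.12 rad)), for 0.2 s.
2. the red button is pushed fully down (z of button_top in the frame of lid below 0.0635 m), for 0.1 s.
At the end, for the whole second after the job is handed in: The lid presses on its seal with 2.5 to 21 N and is at rest, its sides within 0.12 rad (7 degrees) of the canister's, and the red button is down to within 1.5 mm of its stop (all of step 1 and contact force between lid and seal below 21 N and z of button_top in the frame of lid below 0.0635 m and angular speed of lid below 0.05 rad/s); the robot touches nothing.
It fails at once if the seal is crushed by screwing the lid too far (more than 27 N) (contact force between lid and seal above 27 N).
It fails at once if the red button is pushed with more than 30 N (contact force between the fingers and vent_button above 30 N).
It fails at once if a bystander is moved by more than 30 mm (distance of any of milk_jug, saucer, lid_stack, call_bell, scoop from where it was at the start of the episode above 0.03 m).
It also fails if it takes over 72 s, if anything falls off the work surface, if the arm or the gripper's body presses on something with over 40 N, if the wrist force passes 120 N, or if a joint passes its speed limit or range.

ROBOT

A 6-joint arm with a two-finger parallel gripper is mounted at the origin on a cart in front of the work surface, level with it; the furniture and walls round the work are solid. World frame = base frame: x ahead of the robot, y to its left, z up, the work surface at z = 0. Lengths are in mm, angles in rad, forces in N, time in s.
With the tool pointing down it reaches from about 275 to 750 mm from the base axis. Payload 10.2 kg.
Tool frame: the origin (TCP) lies on the front face of the gripper's body, between the roots of the fingers; the fingertips stand 73 mm ahead of it and the grasp point (between the pads) lies 54 mm ahead of it; z points along the fingers, y is the line along which they close (so a half turn about z gives the same grasp; the last joint's range is limited). The gripper opens to 85 mm and grips with 20 to 120 N. Pads are 22 mm wide; open, the fingers measure 114 mm over their backs; the gripper's body (76 mm by 85 mm) begins 54 mm behind the grasp point. The pads swing forward as they close: fully open they stand 13 mm farther back than shut.
Start: joints at [0.902, 0.313, 1.498, -0, 1.331, -0.223], TCP at [226.383, 473.69, 303.894] pointing down, gripper open.
Joint ranges: [-2.94, 2.94], [-0.97, 2.17], [0.19, 2.56], [-1.23, 4.37], [0.02, 3.11], [-2.88, 2.88]. Speed limits (rad/s): [2.39, 2.39, 3.01, 3.14, 3.14, 3.14].

INTERFACE

Orientations are given as a unit quaternion [w, x, y, z].
In Python, from rig import * gives the robot as it stands.
- The arm moves only by the tool step_arm, never from a script. Its argument "plan" is a list of rows, each an object with "offset": the shift along the tool's x, y, z in cm, a list of three; "rot": the turn, a rotation vector about the tool's x, y, z in degrees, a list of three; "gripper": the finger opening in cm, from 0 to 8.54. In form: [{"offset": [x, y, z], "rot": [wx, wy, wz], "gripper": gripper}, ...]. A call has 1 to 12 rows; each row is the pose to reach, as a shift and turn from the pose commanded when the call began, along the tool's axes at that moment; what a row does not reach only later rows make up. A row lasts 1/10 s, in which the tool goes at most 50 mm and 8.59 degrees, less where a joint would pass 70% of its speed; a pose out of reach is approached as far as the arm can. A call with a gripper value outside its range is refused whole. The fingers move at their own pace and stop on an object; "squeeze" is the grip in N (left out, the last holds). Time passes only in rows, so rows that repeat a pose let the fingers close. It gives the time, the measured TCP pose, the force, the opening and the grip force at its end, in the units of the state.
- sense(): the state, without advancing time (a new reading comes with each control period).
- capture(name): name is "side" or "top" or "wrist"; returns a dict with "color" (400x640x3 uint8, red, green, blue), "depth" (400x640 float32, mm along the optical axis (not along the pixel's ray), 0 where there is no reading), "vertical_fov" (degrees; the focal length in pixels is half the picture's height over the tangent of half this angle, whatever the lens; pixels are square), "cx", "cy" (the principal point, pixels), "k1" (the pictures are not rectified: a ray, as slopes to the right and down, at radius r is drawn at 1 + k1 r^2 times it, then the intrinsics apply), "rvec" (rotation vector, rad) and "tvec" (3), from world to camera coordinates, as OpenCV has them; the wrist camera has in their place "mount" (4x4, takes a point from camera to tool coordinates, whose origin is the TCP and whose axes are the flange's). Camera axes: x right, y down, z forward; pixel columns grow to the right and rows downward; lengths in mm; the calibration is good to about 2 mm. A picture is of the moment at which its call begins: read the wrist's pose just before it.
- finish_job(): hands the job in; it is judged then, once.
The state is a dict: "time_s": time; "joints": joint angles; "dq": joint speeds; "tau": joint torques, N m; "eef_pos": TCP position; "ee_rot": TCP orientation; "force": force on the tool from outside, world axes, zero at the start; "wrist_torque": the same for the moment, N m; "grip_width": opening from 0.0 (shut) to 1.0 (fully open); "grip_force": force on a finger pad.
Only numpy, scipy, OpenCV 4.12 (cv2) and the standard library are available. Lean on these libraries where they do the work, as an engineer would, in place of code of your own. Each camera call takes 0.05 s, during which the arm holds its last target. There are 200 camera calls.

## Working session

There is one attempt and no reset: what is moved stays moved. The work goes in short steps, Python scripts to look and compute and a tool call to move; the robot and the scene stay as the last step left them, time stands still between calls to the robot, and variables do not carry over. Pictures are saved under pics/ and viewed, at most 10 in all, crops included, and the job is handed in when it is done.

Besides the shell and the picture viewer there is one more tool, called after "Request:" in YAML: its name, and indented under it one key for each argument. step_arm: Moves the arm, as the interface text tells. Its arguments: {"type":"object","properties":{"plan":{"type":"array"},"squeeze":{"type":"number"}},"required":["plan"]}

```bash
mkdir -p pics
cat > h.py <<'E'
from rig import *
import numpy as np, cv2
from scipy.spatial.transform import Rotation as R
def K(c):
    f=200/np.tan(np.radians(c["vertical_fov"])/2)
    return np.array([[f,0,c["cx"]],[0,f,c["cy"]],[0,0,1]]),np.array([c["k1"],0,0,0,0.])
def Rs(s):
    q=np.array(s["ee_rot"]); return R.from_quat(q[[1,2,3,0]]).as_matrix()
def pose(c,s=None): # cam->world R,t
    if "mount" in c:
        m=np.array(c["mount"]);W=Rs(s);return W@m[:3,:3],W@m[:3,3]+np.array(s["eef_pos"])
    r=cv2.Rodrigues(np.array(c["rvec"],float))[0];return r.T,-r.T@np.array(c["tvec"],float).ravel()
def plane(c,px,z,s=None):
    k,d=K(c);n=cv2.undistortPoints(np.array(px,float).reshape(-1,1,2),k,d)[:,0]
    Rw,t=pose(c,s);v=np.c_[n,np.ones(len(n))]@Rw.T
    return t+v*((z-t[2])/v[:,2])[:,None]
def dep(c,px,s=None):
    k,d=K(c);p=np.array(px,float).reshape(-1,2);n=cv2.undistortPoints(p.reshape(-1,1,2),k,d)[:,0]
    Z=c["depth"][p[:,1].astype(int),p[:,0].astype(int)]
    Rw,t=pose(c,s);return t+(np.c_[n,np.ones(len(n))]*Z[:,None])@Rw.T
def save(c,n): cv2.imwrite(f"pics/{n}.png",c["color"][:,:,::-1])
E
python3 - <<'E'
from h import *
s=sense();print(s)
for n in("side","top"):
    c=capture(n);save(c,n+"0")
    h=cv2.cvtColor(c["color"],cv2.COLOR_RGB2HSV)
    m=((h[...,0]<8)|(h[...,0]>172))&(h[...,1]>150)&(h[...,2]>80)
    nn,l,st,ce=cv2.connectedComponentsWithStats(m.astype(np.uint8))
    for i in range(1,nn):
        if st[i,4]>15: print(n,st[i],ce[i],dep(c,ce[i]))
    print(pose(c)[1])
E
```

```text
{'time_s': 0.0, 'joints': array([ 9.01610126e-01,  3.13479447e-01,  1.49843980e+00, -3.15169941e-05,
        1.33102166e+00, -2.23415913e-01]), 'dq': array([ 0.00166221, -0.00154575,  0.00016739,  0.0002887 , -0.0013716 ,
       -0.0006346 ]), 'tau': array([ 3.60696977e-04, -4.12265933e+01, -2.59744227e+01, -1.62246470e-04,
        4.15599294e-03, -1.31421214e-05]), 'eef_pos': array([226.27193782, 473.54966389, 303.31892967]), 'ee_rot': array([-2.77168216e-04,  2.21040605e-01,  9.75264372e-01, -6.14701357e-04]), 'force': array([-0.425285  , -0.71904752, -0.20021629]), 'wrist_torque': array([ 0.01698142,  0.00467316, -0.01632039]), 'grip_force': 0.0, 'grip_width': 0.9977051454304812}
side [334 208   6   6  26] [336.80769231 210.42307692] [[ 518.26517766 -109.03128748  224.23186455]]
[ 168.02965281 -436.67220251  965.99892355]
top [84 26 11 10 46] [88.60869565 30.58695652] [[1604.23710165 1215.50783829 -737.44164225]]
top [256  53  16  14 133] [262.57894737  59.71428571] [[932.03304148 154.32902707 176.91535749]]
top [427 135   6   6  28] [429.78571429 137.5       ] [[ 699.23423475 -285.69430448  208.06940705]]
top [360 203   7   7  39] [363.02564103 205.84615385] [[ 518.04211748 -110.99220091  226.23456485]]
top [ 56 251   8   8  39] [ 60.         254.38461538] [[ 445.23069831 1220.33017696 -729.3904757 ]]
[ 351.98038826  -15.81038506 1200.63899242]
```

View pics/top0.png

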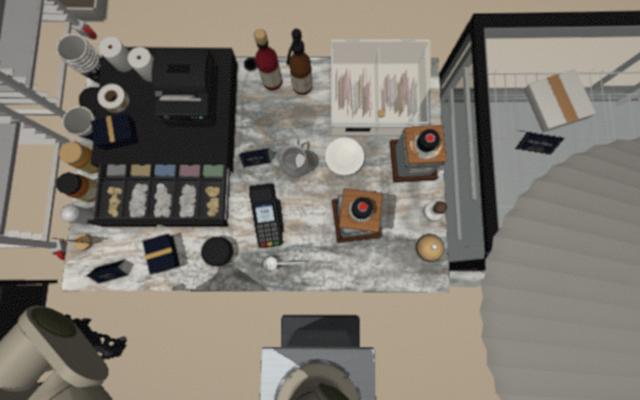

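View pics/side0.png

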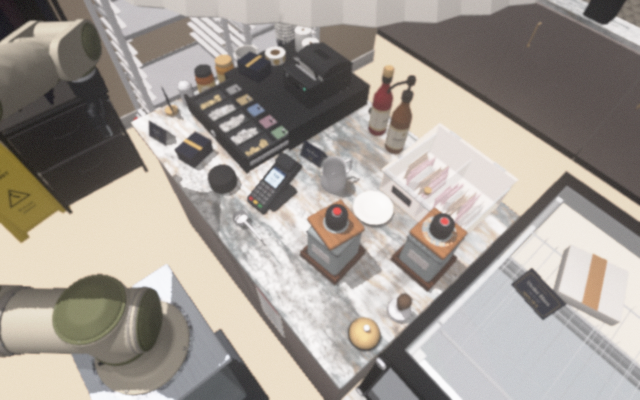

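Top view: the target lid's red button is at (363,206) and the twin's at (430,138). The side view shows the same button at (337,210), which agrees at about world (518,-110,225). The saucer, bell and jug are clear of it. I'll go above it now, winding the wrist back for the turn.

Request:
step_arm:
  plan:
    - {"offset":[0,0,-5],"rot":[0,0,0],"gripper":8.5}
    - {"offset":[-51.5,-40.1,-10],"rot":[0,0,-84],"gripper":8.5}
    - {"offset":[-51.5,-40.1,-10],"rot":[0,0,-84],"gripper":8.5}
    - {"offset":[-51.5,-40.1,-10],"rot":[0,0,-84],"gripper":8.5}
    - {"offset":[-51.5,-40.1,-10],"rot":[0,0,-84],"gripper":8.5}
    - {"offset":[-51.5,-40.1,-10],"rot":[0,0,-84],"gripper":8.5}
    - {"offset":[-51.5,-40.1,-10],"rot":[0,0,-84],"gripper":8.5}
    - {"offset":[-51.5,-40.1,-10],"rot":[0,0,-84],"gripper":8.5}
    - {"offset":[-51.5,-40.1,-10],"rot":[0,0,-84],"gripper":8.5}
    - {"offset":[-51.5,-40.1,-10],"rot":[0,0,-84],"gripper":8.5}
    - {"offset":[-51.5,-40.1,-10],"rot":[0,0,-84],"gripper":8.5}
    - {"offset":[-51.5,-40.1,-10],"rot":[0,0,-84],"gripper":8.5}

```text
time_s: 1.3
eef_pos: [435.6, 59.4, 389.5]
ee_rot: [-0.0, -0.457, 0.89, 0.0]
force: [0.7, -0.2, -0.1]
grip_width: 0.996
grip_force: 0.0
```

Run:
```python
from h import *
s=sense();print(s["time_s"],s["eef_pos"],s["joints"],Rs(s).round(3).tolist(),s["dq"].round(2))
t=np.array([518,-110,400.]);print(Rs(s).T@(t-s["eef_pos"])); print(capture("wrist")["mount"])
```

```text
1.3 [435.56350187  59.44158363 389.48396746] [-1.32151773e-01  6.89073564e-02  1.57256875e+00  8.99153397e-05
  1.50033339e+00 -2.65148966e+00] [[-0.583, -0.813, -0.0], [-0.813, 0.583, 0.0], [0.0, 0.0, -1.0]] [-0.89  0.28 -0.38 -0.    0.1  -2.18]
[  89.63204738 -165.74543841  -10.55268486]
[[-1.25616548e-04 -9.51860065e-01 -3.06532871e-01  7.69687116e+01]
 [ 9.99999990e-01 -9.97018609e-05 -1.00199131e-04  1.01576106e+00]
 [ 6.48136538e-05 -3.06532881e-01  9.51860068e-01 -6.99700568e+01]
 [ 0.00000000e+00  0.00000000e+00  0.00000000e+00  1.00000000e+00]]
```

Request:
step_arm:
  plan:
    - {"offset":[8.8,-16.2,-1],"rot":[0,0,0],"gripper":8.5}
    - {"offset":[8.8,-16.2,-1],"rot":[0,0,0],"gripper":8.5}
    - {"offset":[8.8,-16.2,-1],"rot":[0,0,0],"gripper":8.5}
    - {"offset":[8.8,-16.2,-1],"rot":[0,0,0],"gripper":8.5}
    - {"offset":[8.8,-16.2,-1],"rot":[0,0,0],"gripper":8.5}
    - {"offset":[8.8,-16.2,-1],"rot":[0,0,0],"gripper":8.5}
    - {"offset":[8.8,-16.2,-1],"rot":[0,0,0],"gripper":8.5}

```text
time_s: 2.05
eef_pos: [520.5, -89.0, 399.3]
ee_rot: [-0.004, -0.445, 0.896, -0.003]
force: [0.0, 0.5, -0.6]
grip_width: 0.992
grip_force: 0.0
```

Run:
```python
from h import *
s=sense();print(s["time_s"],s["eef_pos"],s["joints"],s["dq"].round(2))
c=capture("wrist");save(c,"w1")
h=cv2.cvtColor(c["color"],cv2.COLOR_RGB2HSV)
m=((h[...,0]<8)|(h[...,0]>172))&(h[...,1]>150)&(h[...,2]>80)
nn,l,st,ce=cv2.connectedComponentsWithStats(m.astype(np.uint8))
for i in range(1,nn):
    if st[i,4]>60: print(st[i],ce[i],dep(c,ce[i],s))
```

```text
2.05 [520.51678995 -89.02688588 399.28597383] [-0.38772068  0.27307833  1.30516937 -0.01052101  1.56350211 -2.87974777] [ 0.   -0.01  0.   -0.   -0.    0.  ]
[  0 130   7  19  97] [  2.34020619 139.89690722] [[ 692.95851224 -278.05759961  212.65989873]]
[296 166  23  25 427] [307.19437939 178.04215457] [[ 517.12352333 -109.10037277  225.81155378]]
```

View pics/w1.png

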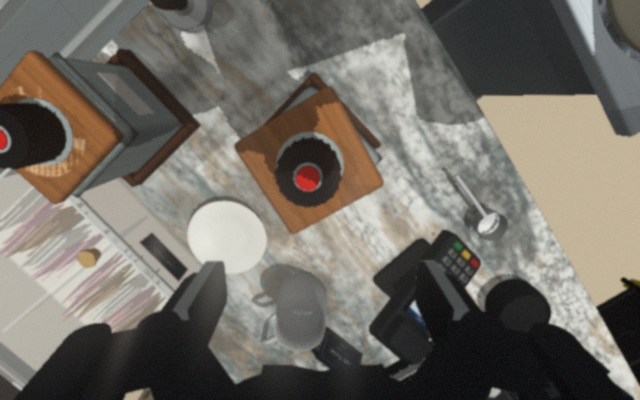

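The wrist view shows the lid plate with corners near (236,148), (382,183), (298,232) and (318,85), and the button at (307,178). The holder's dark corner at (315,72) is turned against the lid. Joint 6 is at its limit, so I'll back it off later. First I'll measure the lid and holder angles on enlarged crops.

Run:
```python
from h import *
w=cv2.imread("pics/w1.png")[55:245,225:395];s=cv2.imread("pics/side0.png")[195:285,295:380];t=cv2.imread("pics/top0.png")[180:250,325:395]
f=lambda a,k:cv2.resize(a,None,fx=k,fy=k,interpolation=cv2.INTER_CUBIC)
o=np.zeros((600,800,3),np.uint8)
a=f(w,2.6);o[:a.shape[0],:a.shape[1]]=a
a=f(s,4);o[:a.shape[0],450:450+a.shape[1]]=a
a=f(t,3);o[375:375+a.shape[0],500:500+a.shape[1]]=a
cv2.imwrite("pics/crop.png",o)
S=sense();c=capture("wrist")
h=cv2.cvtColor(c["color"],cv2.COLOR_RGB2HSV)
m=((h[...,0]>5)&(h[...,0]<20)&(h[...,1]>110)&(h[...,2]>75)).astype(np.uint8)
m[:,:225]=0;m[:,395:]=0;m[245:]=0;m[:55]=0
m=cv2.morphologyEx(m,cv2.MORPH_OPEN,np.ones((3,3)))
k=max(cv2.findContours(m,0,1)[0],key=cv2.contourArea)[:,0]
P=plane(c,k,174,S)[:,:2].astype(np.float32);r=cv2.minAreaRect(P);print("lid rect",r)
```

```text
lid rect ((515.8031616210938, -109.98809814453125), (101.8780746459961, 101.8842544555664), 83.43739318847656)
```

View pics/crop.png

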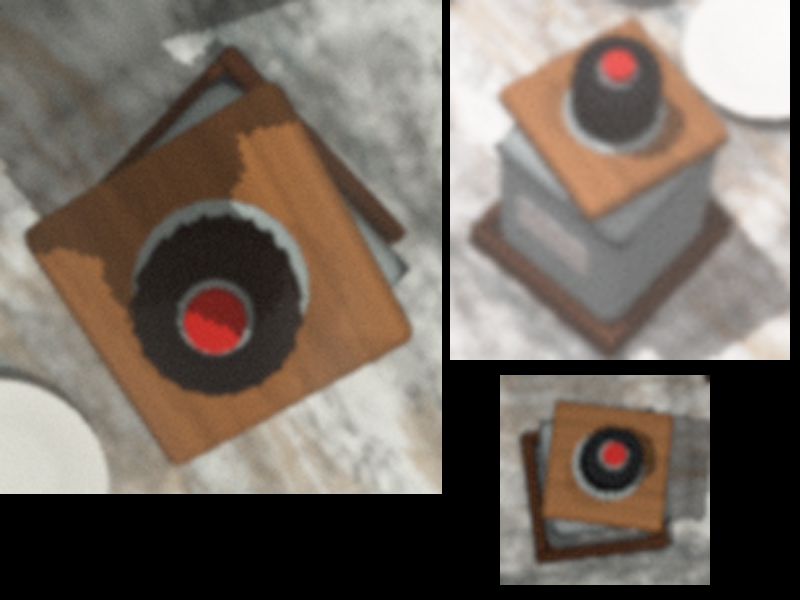

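The crops show the lid turned against the holder in all three views. Holder corners in the crop: wrist (230,46)→(404,238), side (472,243)-(603,356)-(732,220), top (522,435)-(540,561)-(670,545).

Run:
```python
from h import *
S=sense();w=capture("wrist");s=capture("side");t=capture("top")
def go(n,c,p,S=None,z=0):
    P=plane(c,p,z,S)[:,:2]; print(n,P.round(1).tolist(),[round((np.degrees(np.arctan2(*(b-a)[::-1]))+45)%90-45,1) for a,b in zip(P,P[1:])])
A=lambda l:np.array(l,float)
wc=lambda l:A(l)/2.6+[225,55]
go("holder w",w,wc([(108,178),(228,46),(404,236)]),S,20)
go("lid w",w,wc([(26,236),(176,464),(411,335),(278,88),(26,236)]),S,174)
sc=lambda l:(A(l)-[450,0])/4+[295,195]
go("holder s",s,sc([(472,243),(603,356),(732,220)]),None,0)
go("lid s",s,sc([(500,100),(592,219),(727,137),(635,22)]),None,174)
tc=lambda l:(A(l)-[500,375])/3+[325,180]
go("holder t",t,tc([(522,435),(540,561),(670,545)]),None,15)
go("can t",t,tc([(540,420),(552,545),(665,530)]),None,140)
go("lid t",t,tc([(556,402),(545,520),(662,530),(672,412)]),None,174)
```

```text
holder w [[551.6, -167.3], [463.7, -180.5], [447.3, -51.0]] [np.float64(8.5), np.float64(7.2)]
lid w [[559.9, -163.2], [571.7, -65.6], [474.0, -53.9], [461.9, -149.5], [559.9, -163.2]] [np.float64(-6.9), np.float64(-6.8), np.float64(-7.2), np.float64(-7.9)]
holder s [[446.7, -57.4], [462.0, -177.6], [598.5, -160.1]] [np.float64(7.3), np.float64(7.3)]
lid s [[469.0, -62.3], [459.2, -157.9], [557.1, -168.4], [570.2, -71.9]] [np.float64(-5.8), np.float64(-6.1), np.float64(-7.8)]
holder t [[571.4, -40.5], [446.6, -58.0], [462.8, -184.8]] [np.float64(8.0), np.float64(7.3)]
can t [[561.9, -53.9], [450.6, -64.0], [464.2, -162.9]] [np.float64(5.2), np.float64(7.8)]
lid t [[571.1, -66.6], [468.6, -56.7], [460.6, -155.7], [562.6, -166.5]] [np.float64(-5.5), np.float64(-4.6), np.float64(-6.1)]
```

```bash
cat >> h.py <<'E'
def goto(x,y,z,dyaw):
    "offset cm & rotvec deg (tool) to vertical pose at x,y,z; dyaw = + about tool z, from present"
    s=sense();W=Rs(s);a=np.arctan2(W[1,0],W[0,0])-np.radians(dyaw)
    T=np.array([[np.cos(a),np.sin(a),0],[np.sin(a),-np.cos(a),0],[0,0,-1]])
    print("off",(W.T@(np.array([x,y,z])-s["eef_pos"])/10).round(2),"rot",np.degrees(R.from_matrix(W.T@T).as_rotvec()).round(2),"yaw",np.degrees(a).round(1))
E
python3 -c "
from h import *
goto(517.3,-109.8,320,12)
print(sense()['joints'])"
```

```text
off [ 1.75 -0.94  7.98] rot [-0.25 -0.56 12.  ] yaw -139.2
[-0.38807436  0.27325099  1.30429125 -0.0106738   1.56342062 -2.87976763]
```

Request:
step_arm:
  plan:
    - {"offset":[0,0,0],"rot":[-0.25,-0.56,8],"gripper":8.5}
    - {"offset":[1.75,-0.94,5],"rot":[-0.25,-0.56,12],"gripper":8.5}
    - {"offset":[1.75,-0.94,8],"rot":[-0.25,-0.56,12],"gripper":8.5}
    - {"offset":[1.75,-0.94,8],"rot":[-0.25,-0.56,12],"gripper":8.5}
    - {"offset":[1.75,-0.94,8],"rot":[-0.25,-0.56,12],"gripper":8.5}

```text
time_s: 2.8
eef_pos: [517.7, -110.1, 320.8]
ee_rot: [0.0, -0.348, 0.937, -0.0]
force: [0.5, 0.2, 0.7]
grip_width: 0.992
grip_force: 0.0
```

```bash
python3 -c "
from h import *
goto(517.3,-109.8,254,0)
s=sense();print(s['joints'],s['eef_pos'],s['wrist_torque'])
c=capture('wrist')
h=cv2.cvtColor(c['color'],cv2.COLOR_RGB2HSV)
m=((h[...,0]<8)|(h[...,0]>172))&(h[...,1]>150)&(h[...,2]>80)
nn,l,st,ce=cv2.connectedComponentsWithStats(m.astype(np.uint8))
for i in range(1,nn):
    if st[i,4]>100: print(st[i],ce[i],dep(c,ce[i],s),plane(c,ce[i],226,s))
"
```

```text
off [0.02 0.05 6.68] rot [-0.03  0.02 -0.  ] yaw -139.2
[-4.31064095e-01  3.10276996e-01  1.45682358e+00  4.27469461e-05
  1.37390961e+00 -2.71311664e+00] [ 517.73223338 -110.09141571  320.76041432] [-0.03033096 -0.03668839 -0.02912405]
[305 224  31  35 874] [320.13615561 241.60869565] [[ 516.58253919 -109.57371685  226.12773092]] [[ 516.62778907 -109.53499266  226.        ]]
```

Request:
step_arm:
  plan:
    - {"offset":[0,0,4],"rot":[0,0,0],"gripper":8.5}
    - {"offset":[0,0,6.6],"rot":[0,0,0],"gripper":8.5}
    - {"offset":[0,0,6.6],"rot":[0,0,0],"gripper":8.5}
    - {"offset":[0,0,6.6],"rot":[0,0,0],"gripper":8.5}
    - {"offset":[0,0,6.6],"rot":[0,0,0],"gripper":4.5}
    - {"offset":[0,0,6.6],"rot":[0,0,0],"gripper":4.5}
    - {"offset":[0,0,6.6],"rot":[0,0,0],"gripper":4.5}
    - {"offset":[0,0,6.6],"rot":[0,0,0],"gripper":4.5}
    - {"offset":[0,0,6.6],"rot":[0,0,0],"gripper":4.5}
    - {"offset":[0,0,6.6],"rot":[0,0,0],"gripper":4.5}
  squeeze: 60

```text
time_s: 3.85
eef_pos: [517.8, -110.2, 255.0]
ee_rot: [0.001, -0.348, 0.937, -0.001]
force: [-1.8, 1.8, 6.6]
grip_width: 0.585
grip_force: 60.8
```

```bash
cat > st.py <<'E'
from h import *
s=sense();W=Rs(s);print(s["time_s"],s["eef_pos"].round(1),"F",s["force"].round(2),"T",s["wrist_torque"].round(3),"yaw",np.degrees(np.arctan2(W[1,0],W[0,0])).round(2),"j6",s["joints"][5].round(3),"g",s["grip_width"],s["grip_force"],s["tau"][5].round(3),s["dq"][5].round(3))
E
python3 st.py
```

```text
3.85 [ 517.8 -110.2  255. ] F [-1.77  1.81  6.62] T [ 0.31   0.392 -0.028] yaw -139.27 j6 -2.713 g 0.5846109032618824 60.795228481292725 -0.003 0.0
```

Request:
step_arm:
  plan:
    - {"offset":[0,0,0.01],"rot":[0,0,7],"gripper":4.5}
    - {"offset":[0,0,0.02],"rot":[0,0,14],"gripper":4.5}
    - {"offset":[0,0,0.03],"rot":[0,0,21],"gripper":4.5}
    - {"offset":[0,0,0.04],"rot":[0,0,28],"gripper":4.5}
    - {"offset":[0,0,0.05],"rot":[0,0,35],"gripper":4.5}
    - {"offset":[0,0,0.05],"rot":[0,0,38],"gripper":4.5}
    - {"offset":[0,0,0.05],"rot":[0,0,38],"gripper":4.5}
    - {"offset":[0,0,0.05],"rot":[0,0,38],"gripper":4.5}
    - {"offset":[0,0,0.05],"rot":[0,0,38],"gripper":4.5}

```text
time_s: 4.75
eef_pos: [517.8, -110.4, 254.5]
ee_rot: [0.001, -0.024, 1.0, -0.0]
force: [-1.5, 2.0, 5.8]
grip_width: 0.583
grip_force: 60.8
```

```bash
python3 st.py
```

```text
4.75 [ 517.8 -110.4  254.5] F [-1.51  2.02  5.84] T [ 0.113  0.297 -0.091] yaw -177.28 j6 -2.05 g 0.5832153299158589 60.75998783111572 -0.066 0.001
```

Request:
step_arm:
  plan:
    - {"offset":[0,0,0.01],"rot":[0,0,7],"gripper":4.5}
    - {"offset":[0,0,0.02],"rot":[0,0,14],"gripper":4.5}
    - {"offset":[0,0,0.03],"rot":[0,0,21],"gripper":4.5}
    - {"offset":[0,0,0.04],"rot":[0,0,28],"gripper":4.5}
    - {"offset":[0,0,0.05],"rot":[0,0,35],"gripper":4.5}
    - {"offset":[0,0,0.05],"rot":[0,0,37.8],"gripper":4.5}
    - {"offset":[0,0,0.05],"rot":[0,0,37.8],"gripper":4.5}
    - {"offset":[0,0,0.05],"rot":[0,0,37.8],"gripper":4.5}
    - {"offset":[0,0,0.05],"rot":[0,0,37.8],"gripper":4.5}

```text
time_s: 5.65
eef_pos: [517.7, -110.5, 254.0]
ee_rot: [0.001, 0.301, 0.954, -0.0]
force: [-2.9, -0.7, 6.8]
grip_width: 0.58
grip_force: 60.8
```

```bash
python3 st.py
```

```text
5.65 [ 517.7 -110.5  254. ] F [-2.86 -0.73  6.78] T [-0.072  0.491 -0.061] yaw 144.92 j6 -1.39 g 0.5803458655410589 60.76367497444153 -0.065 0.001
```

No bite at the first alignment, so I'll turn another quarter.

Request:
step_arm:
  plan:
    - {"offset":[0,0,0.01],"rot":[0,0,7.5],"gripper":4.5}
    - {"offset":[0,0,0.02],"rot":[0,0,15],"gripper":4.5}
    - {"offset":[0,0,0.03],"rot":[0,0,22.5],"gripper":4.5}
    - {"offset":[0,0,0.04],"rot":[0,0,30],"gripper":4.5}
    - {"offset":[0,0,0.05],"rot":[0,0,37.5],"gripper":4.5}
    - {"offset":[0,0,0.06],"rot":[0,0,45],"gripper":4.5}
    - {"offset":[0,0,0.06],"rot":[0,0,45],"gripper":4.5}
    - {"offset":[0,0,0.06],"rot":[0,0,45],"gripper":4.5}
    - {"offset":[0,0,0.06],"rot":[0,0,45],"gripper":4.5}

```text
time_s: 6.55
eef_pos: [517.5, -110.6, 253.4]
ee_rot: [0.001, 0.643, 0.766, -0.0]
force: [-3.3, -0.7, 7.3]
grip_width: 0.584
grip_force: 60.9
```

```bash
python3 st.py
```

```text
6.55 [ 517.5 -110.6  253.4] F [-3.28 -0.74  7.26] T [-0.107  0.735 -0.066] yaw 99.92 j6 -0.605 g 0.5838988201681274 60.85003852844238 -0.063 -0.001
```

Request:
step_arm:
  plan:
    - {"offset":[0,0,0.01],"rot":[0,0,7.5],"gripper":4.5}
    - {"offset":[0,0,0.02],"rot":[0,0,15],"gripper":4.5}
    - {"offset":[0,0,0.03],"rot":[0,0,22.5],"gripper":4.5}
    - {"offset":[0,0,0.04],"rot":[0,0,30],"gripper":4.5}
    - {"offset":[0,0,0.05],"rot":[0,0,37.5],"gripper":4.5}
    - {"offset":[0,0,0.06],"rot":[0,0,45],"gripper":4.5}
    - {"offset":[0,0,0.06],"rot":[0,0,45],"gripper":4.5}
    - {"offset":[0,0,0.06],"rot":[0,0,45],"gripper":4.5}
    - {"offset":[0,0,0.06],"rot":[0,0,45],"gripper":4.5}

```text
time_s: 7.45
eef_pos: [517.4, -110.5, 252.7]
ee_rot: [0.0, 0.887, 0.461, -0.0]
force: [-4.2, -0.6, 8.3]
grip_width: 0.579
grip_force: 60.9
```

```bash
python3 st.py
```

```text
7.45 [ 517.4 -110.5  252.7] F [-4.25 -0.62  8.33] T [ 0.061  0.826 -0.065] yaw 54.92 j6 0.181 g 0.5794099624330352 60.86351215839386 -0.064 -0.001
```

Request:
step_arm:
  plan:
    - {"offset":[0,0,0.01],"rot":[0,0,7.5],"gripper":4.5}
    - {"offset":[0,0,0.02],"rot":[0,0,15],"gripper":4.5}
    - {"offset":[0,0,0.03],"rot":[0,0,22.5],"gripper":4.5}
    - {"offset":[0,0,0.04],"rot":[0,0,30],"gripper":4.5}
    - {"offset":[0,0,0.05],"rot":[0,0,37.5],"gripper":4.5}
    - {"offset":[0,0,0.06],"rot":[0,0,45],"gripper":4.5}
    - {"offset":[0,0,0.06],"rot":[0,0,45],"gripper":4.5}
    - {"offset":[0,0,0.06],"rot":[0,0,45],"gripper":4.5}
    - {"offset":[0,0,0.06],"rot":[0,0,45],"gripper":4.5}

```text
time_s: 8.35
eef_pos: [517.4, -110.3, 252.1]
ee_rot: [0.0, 0.996, 0.086, 0.0]
force: [-4.2, 0.6, 8.0]
grip_width: 0.582
grip_force: 60.9
```

```bash
python3 st.py
```

```text
8.35 [ 517.4 -110.3  252.1] F [-4.15  0.65  7.98] T [ 0.245  0.802 -0.128] yaw 9.91 j6 0.966 g 0.5824009814623516 60.93170642852783 -0.115 0.001
```

Request:
step_arm:
  plan:
    - {"offset":[0,0,0.01],"rot":[0,0,7.5],"gripper":4.5}
    - {"offset":[0,0,0.02],"rot":[0,0,15],"gripper":4.5}
    - {"offset":[0,0,0.03],"rot":[0,0,22.5],"gripper":4.5}
    - {"offset":[0,0,0.04],"rot":[0,0,30],"gripper":4.5}
    - {"offset":[0,0,0.05],"rot":[0,0,37.5],"gripper":4.5}
    - {"offset":[0,0,0.06],"rot":[0,0,45],"gripper":4.5}
    - {"offset":[0,0,0.06],"rot":[0,0,45],"gripper":4.5}
    - {"offset":[0,0,0.06],"rot":[0,0,45],"gripper":4.5}
    - {"offset":[0,0,0.06],"rot":[0,0,45],"gripper":4.5}

```text
time_s: 9.25
eef_pos: [517.5, -110.2, 251.7]
ee_rot: [0.0, 0.953, -0.301, 0.0]
force: [-4.4, 1.2, 8.8]
grip_width: 0.587
grip_force: 61.0
```

```bash
python3 st.py
```

```text
9.25 [ 517.5 -110.2  251.7] F [-4.38  1.19  8.8 ] T [ 0.306  0.674 -0.194] yaw -35.09 j6 1.752 g 0.5870347237543345 61.036988496780396 -0.226 -0.001
```

The torque rose by 0.05 and then 0.16 N·m, so the bite is clear and the lid is at the next alignment. I'll release, rise and check the angle.

Request:
step_arm:
  plan:
    - {"offset":[0,0,0],"rot":[0,0,0],"gripper":8.5}
    - {"offset":[0,0,0],"rot":[0,0,0],"gripper":8.5}
    - {"offset":[0,0,0],"rot":[0,0,0],"gripper":8.5}
    - {"offset":[0,0,0],"rot":[0,0,0],"gripper":8.5}
    - {"offset":[0,0,-5],"rot":[0,0,0],"gripper":8.5}
    - {"offset":[0,0,-10],"rot":[0,0,0],"gripper":8.5}
    - {"offset":[0,0,-14],"rot":[0,0,0],"gripper":0}
    - {"offset":[0,0,-14],"rot":[0,0,0],"gripper":0}
    - {"offset":[0,0,-14],"rot":[0,0,0],"gripper":0}
    - {"offset":[0,0,-14],"rot":[0,0,0],"gripper":0}
    - {"offset":[0,0,-14],"rot":[0,0,0],"gripper":0}
  squeeze: 30

```text
time_s: 10.35
eef_pos: [517.4, -110.2, 388.7]
ee_rot: [-0.0, 0.954, -0.301, -0.001]
force: [-1.1, 0.6, -0.6]
grip_width: 0.134
grip_force: 0.0
```

```bash
python3 st.py
python3 - <<'E'
from h import *
S=sense();c=capture("wrist")
h=cv2.cvtColor(c["color"],cv2.COLOR_RGB2HSV)
red=((h[...,0]<8)|(h[...,0]>172))&(h[...,1]>150)&(h[...,2]>80)
nn,l,st,ce=cv2.connectedComponentsWithStats(red.astype(np.uint8))
for i in range(1,nn):
    if st[i,4]>100: print(st[i],ce[i],dep(c,ce[i],S),plane(c,ce[i],222,S)); b=ce[i]
m=((h[...,0]>5)&(h[...,0]<20)&(h[...,1]>110)&(h[...,2]>75)).astype(np.uint8)
m=cv2.morphologyEx(m,cv2.MORPH_OPEN,np.ones((3,3)))
for k in cv2.findContours(m,0,1)[0]:
    if cv2.contourArea(k)>1500:
        k=k[:,0];P=plane(c,k,170,S)[:,:2].astype(np.float32);print(cv2.minAreaRect(P))
cv2.imwrite("pics/w2.png",cv2.resize(c["color"][:,:,::-1],(800,500)))
E
```

```text
10.35 [ 517.4 -110.2  388.7] F [-1.1   0.63 -0.6 ] T [-0.044 -0.003 -0.024] yaw -35.07 j6 1.751 g 0.13441267415157446 0.0 0.0 -0.001
[310 190  22  25 440] [320.46363636 201.48636364] [[ 518.05073101 -108.91491261  221.57969928]] [[ 518.16425223 -108.99413017  222.        ]]
((519.4775390625, -113.0136489868164), (101.05506134033203, 107.9234848022461), 7.990305423736572)
((481.9296569824219, -270.7493896484375), (37.243568420410156, 46.673583984375), 67.4793472290039)
```

View pics/w2.png

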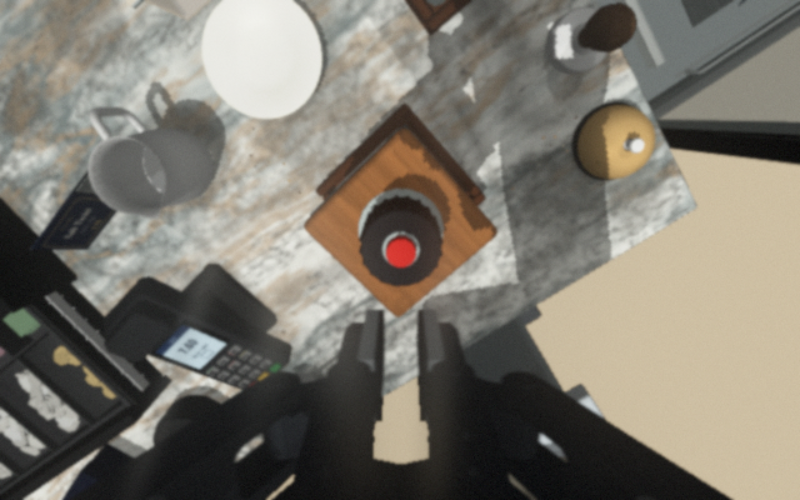

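The lid (7.99°) now lines up with the holder (7.4°), with button at pixel (400,252) of the enlarged view. I'll push it with shut fingers.

```bash
python3 -c "
from h import *
goto(517.9,-109.2,300,0)"
```

```text
off [ 0.   -0.12  8.9 ] rot [0.03 0.14 0.  ] yaw -35.1
```

Request:
step_arm:
  plan:
    - {"offset":[0,0.1,4],"rot":[0,0,0],"gripper":0}
    - {"offset":[0,0.1,7],"rot":[0,0,0],"gripper":0}
    - {"offset":[0,0.1,8.8],"rot":[0,0,0],"gripper":0}
    - {"offset":[0,0.1,8.8],"rot":[0,0,0],"gripper":0}
    - {"offset":[0,0.1,8.8],"rot":[0,0,0],"gripper":0}
    - {"offset":[0,0.1,8.8],"rot":[0,0,0],"gripper":0}

```text
time_s: 11.0
eef_pos: [517.2, -111.2, 303.3]
ee_rot: [0.0, 0.954, -0.301, 0.001]
force: [-0.2, 0.2, 0.0]
grip_width: -0.001
grip_force: 0.0
```

```bash
python3 st.py; python3 -c "
from h import *
goto(517.9,-109.2,296,0)"
```

```text
11.0 [ 517.2 -111.2  303.3] F [-0.2   0.18  0.02] T [ 0.008 -0.016 -0.033] yaw -35.07 j6 1.75 g -0.00132892784766033 0.0 -0.0 -0.0
off [-0.06 -0.21  0.73] rot [-0.01 -0.09  0.  ] yaw -35.1
```

Request:
step_arm:
  plan:
    - {"offset":[-0.06,-0.21,0.2],"rot":[0,0,0],"gripper":0}
    - {"offset":[-0.06,-0.21,0.4],"rot":[0,0,0],"gripper":0}
    - {"offset":[-0.06,-0.21,0.6],"rot":[0,0,0],"gripper":0}
    - {"offset":[-0.06,-0.21,0.7],"rot":[0,0,0],"gripper":0}
    - {"offset":[-0.06,-0.21,0.8],"rot":[0,0,0],"gripper":0}
    - {"offset":[-0.06,-0.21,0.9],"rot":[0,0,0],"gripper":0}
    - {"offset":[-0.06,-0.21,1.0],"rot":[0,0,0],"gripper":0}
    - {"offset":[-0.06,-0.21,1.0],"rot":[0,0,0],"gripper":0}
    - {"offset":[-0.06,-0.21,1.0],"rot":[0,0,0],"gripper":0}

```text
time_s: 11.9
eef_pos: [517.7, -109.0, 292.7]
ee_rot: [0.0, 0.954, -0.301, 0.0]
force: [-1.6, 0.4, 6.0]
grip_width: -0.007
grip_force: 2.8
```

```bash
python3 st.py
```

```text
11.9 [ 517.7 -109.   292.7] F [-1.6   0.42  6.04] T [0.132 0.246 0.029] yaw -35.07 j6 1.754 g -0.006544652427079916 2.8283361258809236 -0.0 0.001
```

Contact, and the button is sliding at 6 N. I'll continue in small steps.

Request:
step_arm:
  plan:
    - {"offset":[0,0,0.05],"rot":[0,0,0],"gripper":0}
    - {"offset":[0,0,0.1],"rot":[0,0,0],"gripper":0}
    - {"offset":[0,0,0.15],"rot":[0,0,0],"gripper":0}
    - {"offset":[0,0,0.2],"rot":[0,0,0],"gripper":0}
    - {"offset":[0,0,0.2],"rot":[0,0,0],"gripper":0}

```text
time_s: 12.4
eef_pos: [517.7, -109.0, 290.6]
ee_rot: [0.0, 0.954, -0.301, 0.0]
force: [-1.7, 1.0, 6.2]
grip_width: 0.002
grip_force: 2.6
```

Request:
step_arm:
  plan:
    - {"offset":[0,0,0.05],"rot":[0,0,0],"gripper":0}
    - {"offset":[0,0,0.1],"rot":[0,0,0],"gripper":0}
    - {"offset":[0,0,0.1],"rot":[0,0,0],"gripper":0}

```text
time_s: 12.7
eef_pos: [517.7, -109.0, 289.6]
ee_rot: [0.0, 0.954, -0.301, 0.0]
force: [-1.8, 1.0, 5.0]
grip_width: 0.005
grip_force: 2.6
```

Request:
step_arm:
  plan:
    - {"offset":[0,0,0.05],"rot":[0,0,0],"gripper":0}
    - {"offset":[0,0,0.05],"rot":[0,0,0],"gripper":0}

```text
time_s: 12.9
eef_pos: [517.7, -109.1, 289.1]
ee_rot: [0.0, 0.954, -0.301, 0.0]
force: [-1.4, 1.8, 4.5]
grip_width: -0.002
grip_force: 2.6
```

Request:
step_arm:
  plan:
    - {"offset":[0,0,0.05],"rot":[0,0,0],"gripper":0}
    - {"offset":[0,0,0.05],"rot":[0,0,0],"gripper":0}

```text
time_s: 13.1
eef_pos: [517.7, -109.0, 288.8]
ee_rot: [0.0, 0.954, -0.301, 0.0]
force: [-2.9, 0.2, 6.1]
grip_width: 0.001
grip_force: 3.4
```

Request:
step_arm:
  plan:
    - {"offset":[0,0,0.03],"rot":[0,0,0],"gripper":0}
    - {"offset":[0,0,0.03],"rot":[0,0,0],"gripper":0}

```text
time_s: 13.3
eef_pos: [517.7, -109.0, 288.8]
ee_rot: [0.0, 0.954, -0.301, 0.0]
force: [-1.6, 1.2, 8.6]
grip_width: -0.0
grip_force: 4.3
```

Request:
step_arm:
  plan:
    - {"offset":[0,0,0.03],"rot":[0,0,0],"gripper":0}
    - {"offset":[0,0,0.03],"rot":[0,0,0],"gripper":0}

```text
time_s: 13.5
eef_pos: [517.8, -109.0, 288.7]
ee_rot: [0.0, 0.954, -0.301, 0.001]
force: [-3.3, 1.7, 10.4]
grip_width: -0.002
grip_force: 5.1
```

It's at the stop: z holds while the force rises. I'll retreat and check.

Request:
step_arm:
  plan:
    - {"offset":[0,0,-2],"rot":[0,0,0],"gripper":0}
    - {"offset":[0,0,-7],"rot":[0,0,0],"gripper":0}
    - {"offset":[0,0,-10],"rot":[0,0,0],"gripper":0}
    - {"offset":[0,0,-10],"rot":[0,0,0],"gripper":0}
    - {"offset":[0,0,-10],"rot":[0,0,0],"gripper":0}

```text
time_s: 14.0
eef_pos: [517.6, -109.0, 387.0]
ee_rot: [0.0, 0.954, -0.301, -0.0]
force: [-0.4, 0.1, -0.7]
grip_width: 0.003
grip_force: 0.0
```

```bash
python3 st.py
python3 - <<'E'
from h import *
S=sense();c=capture("wrist");save(c,"w3")
h=cv2.cvtColor(c["color"],cv2.COLOR_RGB2HSV)
red=((h[...,0]<8)|(h[...,0]>172))&(h[...,1]>150)&(h[...,2]>80)
nn,l,st,ce=cv2.connectedComponentsWithStats(red.astype(np.uint8))
for i in range(1,nn):
    if st[i,4]>100: print(st[i],ce[i],dep(c,ce[i],S))
E
```

```text
14.0 [ 517.6 -109.   387. ] F [-0.44  0.06 -0.67] T [-0.025  0.012  0.044] yaw -35.08 j6 1.754 g 0.0026784015059720524 0.0 -0.0 0.0
[311 190  22  21 367] [321.82561308 199.98365123] [[ 518.09466326 -108.79020745  216.40603292]]
```

View pics/w3.png

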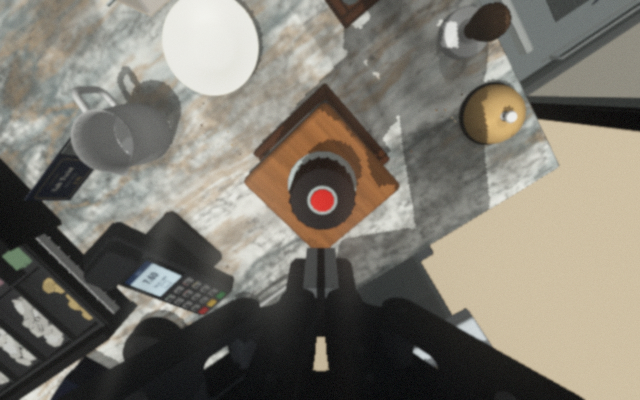

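The button at (322,200) is about 5 to 6 mm lower (221.6 → 216.4). The lid edges still run parallel to the holder's, and nothing around has moved.

```bash
python3 -c "
from rig import *
print(finish_job())"
```

```text
the job is handed in; nothing more can be done
None
```

The job is handed in, with no verdict returned: the lid is screwed to the first in-line position after a clear bite (about 9 N on the seal, estimated from the torque; in line with the holder to about 0.6°), the red button is at its stop, and the last view shows nothing around it disturbed.

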